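Put four mixed-up reagent containers back on their own bench units

ROBOT

A 7-joint arm with a two-finger parallel gripper is mounted at the origin on the work surface. World frame = base frame: x ahead of the robot, y to its left, z up, the work surface at z = 0. Lengths are in m, angles in rad, forces in N, time in s.
With the tool pointing down it reaches from about 0.425 to 1.025 m from the base axis. Payload 3.6 kg.
Tool frame: the origin (TCP) lies midway between the tips of the shut fingers; the grasp point (between the pads) lies 19 mm behind it; z points along the fingers, y is the line along which they close (so a half turn about z gives the same grasp; the last joint's range is limited). The gripper opens to 85 mm and grips with 20 to 120 N. Pads are 22 mm wide; open, the fingers measure 114 mm over their backs; the gripper's body (76 mm by 85 mm) begins 54 mm behind the grasp point. The pads swing forward as they close: fully open they stand 13 mm farther back than shut.
Start: joints at [1.008, 0.591, 0.048, 1.609, -0.033, 0.943, -0.034], TCP at [0.328, -0.647, 0.231] pointing down, gripper open.
Joint ranges: [-2.69, 2.69], [-0.47, 2.24], [-1.27, 1.36], [0.19, 2.51], [-1.53, 4.68], [0.08, 2.07], [-3.09, 3.09]. Speed limits (rad/s): [2.57, 2.57, 3.14, 3.14, 3.14, 3.14, 3.14].

INTERFACE

Orientations are given as a unit quaternion [x, y, z, w].
In Python, from cell import manip, eyes, job, spotter gives the robot as it stands.
- The arm moves only by the tool apply_moves, never from a script. Its argument "targets" is a list of rows, each an object with "travel": the shift along the world's x, y, z in units of 25 mm (1.0 is 25 mm), a list of three; "turn": the turn about the world's z in units of 360 degrees (1.0 is 360 degrees); "gripper": the opening, from -1 (shut) to 1 (fully open). A call has 1 to 20 rows; each row shifts and turns the commanded pose from where the row before left it; what a row does not reach is not made up. A row lasts 1/10 s, in which the tool goes at most 50 mm and 8.59 degrees, less where a joint would pass 70% of its speed; a pose out of reach is approached as far as the arm can. A call with a number of a shift or a turn outside -1 to 1 is refused whole. A call with a gripper value outside its range is refused whole. The fingers move at their own pace and stop on an object; "newtons" is the grip in N (left out, the last holds). Time passes only in rows, so rows that do not move let the fingers close. It gives the time, the measured TCP pose, the force, the opening and the grip force at its end, in the units of the state.
- manip.state(): the state, without advancing time (a new reading comes with each control period).
- eyes.snapshot(name): name is "scene" or "top"; returns a dict with "pixels" (480x640x3 uint8, red, green, blue), "fx", "fy", "cx", "cy" (pixels), "eye" and "rotation" of the camera in the world. Camera axes: x right, y down, z forward; pixel columns grow to the right and rows downward; lengths in m; the calibration is good to about 2 mm. A picture is of the moment at which its call begins. There is no depth.
- job.close_job(): hands the job in; it is judged then, once.
Trained networks look in the newest picture that a camera, given by its name, has taken for a name from the list of things; names that differ only in an ending like _2 or _b are one class to them, and where a whole thing is asked for, a point or a joint stands for the part that bears it (a point fixed in the world has none). Each returns a list of dicts, best first, with "score" (0 to 1); they miss things now and then, are a little off and sometimes report something else, mostly with a low value. They report only what shows in the picture. A call takes as long as a camera call. They do not tell look-alikes from the thing itself.
- spotter.find_in(camera, target): "location" ([x, y, z] in m, in world coordinates, good to about 4 mm: the middle of the surface that is visible of it).
The state is a dict: "t": time; "joint_positions": joint angles; "joint_vel": joint speeds; "joint_efforts": joint torques, N m; "ee_pos": TCP position; "ee_rot": TCP orientation; "force": force on the tool from outside, world axes, zero at the start; "wrist_torque": the same for the moment, N m; "finger_gap": opening from 0.0 (shut) to 1.0 (fully open); "gripper_force": force on a finger pad.
Only numpy, scipy, OpenCV 4.12 (cv2) and the standard library are available. Lean on these libraries where they do the work, as an engineer would, in place of code of your own. Each camera call takes 0.05 s, during which the arm holds its last target. There are 200 camera calls.

TASK

The four reagent containers on this laboratory bench were put back on the wrong units: put the tall round bottle in the finned cooling block, the squat jar on the round turntable, the square bottle on the stirrer with the knob and the conical flask on the reader with the screen, each standing upright and fully down in the unit's round recess. A recess takes only one container, so use the empty square tray as the parking spot on the way. Keep the containers upright and never stand one on the bare bench.

Things in the scene. Friction and masses are not known exactly. Their poses are not given: they have to be found in the camera images.
- tall_bottle: Tall round bottle, 120 mm high: straight body 46 mm across up to 92 mm, short shoulder, cap 28 mm across from 100 to 120 mm. About 0.16 kg. All four containers are white with blue caps. Loose. Origin: centre of its underside; z up through the cap.
- squat_jar: Squat round jar, 62 mm high: body 50 mm across up to 44 mm, wide flat cap 54 mm across from 44 to 62 mm. About 0.12 kg. All four containers are white with blue caps. Loose. Origin: centre of its underside; z up through the cap.
- square_bottle: Square bottle, 100 mm high: body 38 x 38 mm (sides along x and y) up to 62 mm, long round cap 28 mm across from 66 to 100 mm. About 0.12 kg. All four containers are white with blue caps. Loose. Origin: centre of its underside; z up through the cap.
- conical_flask: Conical flask, 98 mm high: foot 52 mm across, narrowing from 8 mm up to a 26 mm neck at 58 mm, long round cap 30 mm across from 64 to 98 mm. About 0.13 kg. All four containers are white with blue caps. Loose. Origin: centre of its underside; z up through the cap.
- cooling_block: Cooling block, place of the tall bottle: bare aluminium block 108 (x) x 132 (y) x 30 mm with a comb of upright fins along its two y sides. Its round recess is centred on the origin: 72 mm wide, 10 mm deep, floor 20 mm and rim 30 mm above the bench. Origin: on the bench under the recess centre; z up. Fixed.
- turntable: Turntable, place of the squat jar: plain dark steel disc 116 mm across, 30 mm high. Its round recess is centred on the origin: 72 mm wide, 10 mm deep, floor 20 mm and rim 30 mm above the bench. Origin: on the bench under the recess centre; z up. Fixed.
- stirrer: Stirrer, place of the square bottle: white square case 116 x 116 x 30 mm with a control panel that sticks out 30 mm more on its -x side (80 mm wide, 26 mm high) and carries a black knob up to 40 mm high. Its round recess is centred on the origin: 72 mm wide, 10 mm deep, floor 20 mm and rim 30 mm above the bench. Origin: on the bench under the recess centre; z up. Fixed.
- reader: Reader, place of the conical flask: grey square case 116 x 116 x 30 mm with a display housing that sticks out 36 mm more on its -x side (92 mm wide, 38 mm high), with a black screen on top with a green display, and no knob. Its round recess is centred on the origin: 72 mm wide, 10 mm deep, floor 20 mm and rim 30 mm above the bench. Origin: on the bench under the recess centre; z up. Fixed.
- tray: Parking tray, empty at the start: white square tray 110 x 110 mm, inner floor 100 x 100 mm at 8 mm above the bench, low rim 14 mm above the bench. Room for one container. Origin: on the bench under its centre; z up. Fixed.
Not all that is in view belongs to the job. Leave any turquoise look-alike of the stirrer alone.

How it is judged:
At the end, for the whole second after the job is handed in: Tall bottle in cooling block, squat jar in turntable, square bottle in stirrer, conical flask in reader: each upright (within 0.1 rad), at rest, underside on the recess floor (15 to 23.5 mm above the bench), axis within 16 mm of the recess centre (horizontal distance between tall_bottle and cooling_block below 0.016 m and z of tall_bottle in the frame of cooling_block between 0.015 and 0.0235 m and angle between each of tall_bottle, squat_jar, square_bottle, conical_flask's own z axis and vertical below 0.1 rad and linear speed of each of tall_bottle, squat_jar, square_bottle, conical_flask below 0.03 m/s and horizontal distance between squat_jar and turntable below 0.016 m and z of squat_jar in the frame of turntable between 0.015 and 0.0235 m and horizontal distance between square_bottle and stirrer below 0.016 m and z of square_bottle in the frame of stirrer between 0.015 and 0.0235 m and horizontal distance between conical_flask and reader below 0.016 m and z of conical_flask in the frame of reader between 0.015 and 0.0235 m); the robot touches nothing.
It fails at once if a container is tipped more than 0.5 rad (angle between any of tall_bottle, squat_jar, square_bottle, conical_flask's own z axis and vertical above 0.5 rad).
It fails at once if a container is put down on the bare bench (underside below 4 mm) (height (world z) of any of tall_bottle, squat_jar, square_bottle, conical_flask below 0.004 m).
It also fails if it takes over 138 s, if anything falls off the work surface, if the arm or the gripper's body presses on something with over 40 N, if the wrist force passes 120 N, or if a joint passes its speed limit or range.

## Working session

There is one attempt and no reset: what is moved stays moved. The work goes in short steps, Python scripts to look and compute and a tool call to move; the robot and the scene stay as the last step left them, time stands still between calls to the robot, and variables do not carry over. Pictures are saved under pics/ and viewed, at most 14 in all, crops included, and the job is handed in when it is done.

Besides the shell and the picture viewer there is one more tool, called after "Emit:" by a JSON object that holds its "fn" and its "kwargs". apply_moves: Moves the arm, as the interface text tells. Shifts and turns lie within -1 to 1; 1 stands for 25 mm of shift or 360 degrees of turn. Its arguments: {"type":"object","properties":{"targets":{"type":"array","items":{"type":"object","properties":{"travel":{"type":"array","items":{"type":"number"}},"turn":{"type":"number"},"gripper":{"type":"number"}}}},"newtons":{"type":"number"}},"required":["targets"]}

```bash
mkdir -p pics; cat > h.py <<'E'
import numpy as np, cv2
from cell import manip, eyes, job, spotter
def snap(cam,fn=None):
    s=eyes.snapshot(cam)
    if fn: cv2.imwrite(fn,s["pixels"][:,:,::-1])
    return s
def proj(s,p):
    R=np.array(s["rotation"]);c=R.T@(np.array(p,float)-np.array(s["eye"]))
    return np.array([s["fx"]*c[0]/c[2]+s["cx"],s["fy"]*c[1]/c[2]+s["cy"]])
def ray(s,u,v,z):
    R=np.array(s["rotation"]);d=R@np.array([(u-s["cx"])/s["fx"],(v-s["cy"])/s["fy"],1.])
    e=np.array(s["eye"]);return e+d*(z-e[2])/d[2]
E
python3 - <<'E'
from h import *
for cam in("top","scene"):
    s=snap(cam,f"pics/{cam}0.png");print(cam,np.round(s["eye"],3),np.round(s["rotation"],2).tolist(),s["fx"])
    for n in "tall_bottle squat_jar square_bottle conical_flask cooling_block turntable stirrer reader tray".split():
        for r in spotter.find_in(cam,n)[:3]:
            print(n,round(r["score"],2),np.round(r["location"],3),proj(s,r["location"]).round())
st=manip.state();print(st["t"],st["ee_pos"],st["ee_rot"],st["finger_gap"])
E
```

```text
top [0.277 0.202 1.473] [0.71, -0.7, 0.03, -0.03] 532.3375728681544Traceback (most recent call last):
  File "<stdin>", line 6, in <module>
  File "h.py", line 8, in proj
    R=np.array(s["rotation"]);c=R.T@(np.array(p,float)-np.array(s["eye"]))
                                ~~~^^~~~~~~~~~~~~~~~~~~~~~~~~~~~~~~~~~~~~~
ValueError: matmul: Input operand 1 has a mismatch in its core dimension 0, with gufunc signature (n?,k),(k,m?)->(n?,m?) (size 3 is different from 4)
```

Rotation is a quaternion.

```bash
sed -i 's/R=np.array(s\["rotation"\])/R=Rotation.from_quat(s["rotation"]).as_matrix()/; 1a from scipy.spatial.transform import Rotation' h.py
python3 - <<'E'
from h import *
for cam in("top","scene"):
    s=snap(cam,f"pics/{cam}0.png");print(cam,np.round(s["eye"],3),s["fx"])
    for n in "tall_bottle squat_jar square_bottle conical_flask cooling_block turntable stirrer reader tray".split():
        for r in spotter.find_in(cam,n)[:3]:
            print(n,round(r["score"],2),np.round(r["location"],3),proj(s,r["location"]).round())
st=manip.state();print(st["t"],st["ee_pos"],st["ee_rot"],st["finger_gap"])
E
```

```text
top [0.277 0.202 1.473] 532.3375728681544
tall_bottle 0.54 [0.381 0.262 0.115] [299. 257.]
squat_jar 0.83 [0.626 0.188 0.077] [329. 167.]
square_bottle 0.58 [0.457 0.027 0.076] [389. 231.]
conical_flask 0.65 [ 0.632 -0.203  0.066] [474. 168.]
cooling_block 0.78 [0.454 0.031 0.028] [385. 234.]
turntable 0.6 [ 0.633 -0.203  0.03 ] [470. 171.]
stirrer 0.93 [0.361 0.267 0.028] [298. 267.]
stirrer 0.87 [0.44  0.707 0.026] [138. 236.]
stirrer 0.79 [0.169 0.304 0.028] [284. 339.]
reader 0.77 [0.603 0.188 0.029] [329. 180.]
tray 0.59 [ 0.378 -0.308  0.007] [507. 264.]
tray 0.29 [0.363 0.266 0.029] [299. 266.]
tray 0.28 [0.464 0.027 0.079] [389. 228.]
scene [ 1.081 -0.256  1.415] 559.2444291750622
tall_bottle 0.72 [0.4   0.261 0.1  ] [337. 205.]
squat_jar 0.63 [0.639 0.189 0.081] [365. 286.]
square_bottle 0.65 [0.474 0.017 0.084] [276. 270.]
conical_flask 0.89 [ 0.65  -0.213  0.064] [232. 374.]
cooling_block 0.8 [0.474 0.012 0.03 ] [276. 280.]
turntable 0.86 [ 0.65  -0.213  0.025] [234. 378.]
stirrer 0.94 [0.387 0.489 0.029] [397. 181.]
stirrer 0.92 [0.446 0.705 0.036] [464. 162.]
stirrer 0.91 [0.392 0.249 0.03 ] [332. 218.]
reader 0.85 [0.619 0.174 0.032] [355. 291.]
tray 0.61 [ 0.383 -0.3    0.007] [158. 314.]
1.1 [ 0.32756763 -0.64677506  0.2312796 ] [ 9.72658467e-01  2.32240191e-01 -5.32275828e-06 -1.48058905e-05] 1.001546471879145
```

View pics/top0.png

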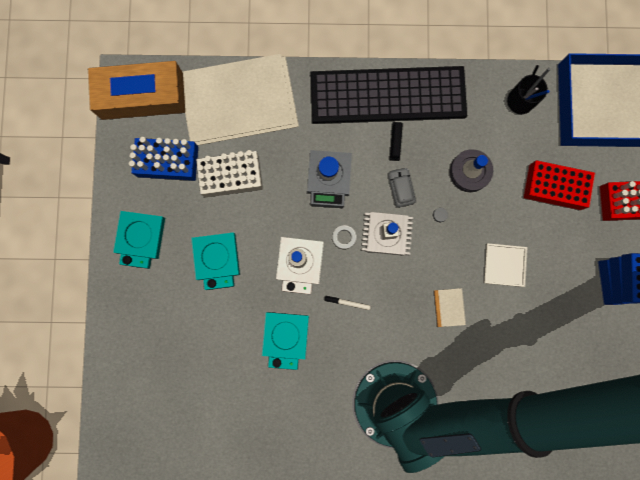

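View pics/scene0.png

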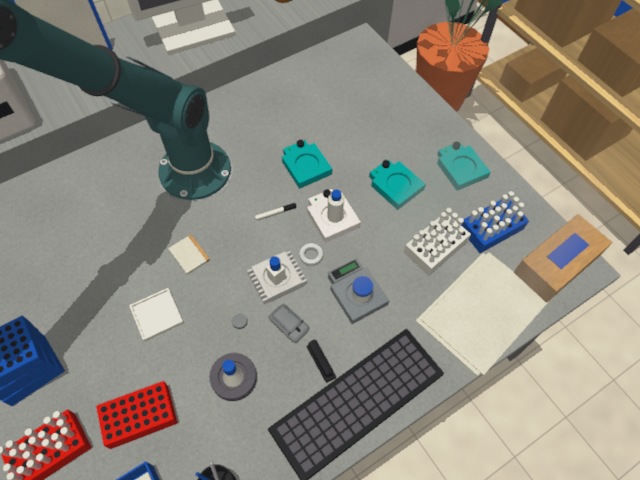

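The top view shows the white stirrer (298,262) holding the tall bottle, and the cooling block (388,233) holding the square bottle. The reader (329,178) holds the jar, the turntable (471,170) holds the flask, and the tray (506,265) is empty. Stirrer candidates are turquoise (138,238), (216,260) and (286,338), and white (300,262). The white one fits the description ("white case"), so I'll measure it and confirm with a crop.

```bash
python3 - <<'E'
from h import *
S={c:snap(c) for c in("top","scene")}
caps={"tall":((0.38,.262),.140),"jar":((.63,.188),.082),"square":((.464,.02),.120),"flask":((.64,-.21),.118)}
for n,(p,z) in caps.items():
  for c,s in S.items():
    hsv=cv2.cvtColor(s["pixels"],cv2.COLOR_RGB2HSV)
    u,v=proj(s,[*p,z]).astype(int);b=22
    m=cv2.inRange(hsv[v-b:v+b,u-b:u+b],(105,120,40),(125,255,255))
    k,lab,st,cen=cv2.connectedComponentsWithStats(m)
    i=1+np.argmax(st[1:,4]);
    # blob ~ cap top plus visible cap side; use mid-height of the cap as first estimate
    h={"tall":.02,"jar":.018,"square":.034,"flask":.034}[n]
    q=cen[i]+[u-b,v-b]
    print(n,c,q.round(1),st[i].tolist(),"top",ray(s,*q,z).round(4),"mid",ray(s,*q,z-h/2).round(4))
s=S["top"]
o=s["pixels"][140:300,270:530,::-1]
cv2.imwrite("pics/crop1.png",cv2.resize(o,None,fx=3,fy=3,interpolation=cv2.INTER_CUBIC))
E
```

```text
tall top [296.4 256.2] [16, 16, 10, 11, 87] top [0.3822 0.2677 0.14  ] mid [0.383  0.2682 0.13  ]
tall scene [335.9 194.9] [20, 20, 9, 11, 84] top [0.39   0.2608 0.14  ] mid [0.3846 0.2648 0.13  ]
jar top [328.4 166.3] [13, 13, 20, 21, 330] top [0.628  0.1891 0.082 ] mid [0.6302 0.189  0.073 ]
jar scene [362.4 286. ] [13, 16, 20, 20, 310] top [0.6345 0.1836 0.082 ] mid [0.6315 0.1866 0.073 ]
square top [392.1 227.8] [16, 19, 12, 11, 94] top [0.4595 0.0245 0.12  ] mid [0.4618 0.0223 0.103 ]
square scene [274.5 263.2] [18, 19, 10, 14, 114] top [0.4709 0.0161 0.12  ] mid [0.4629 0.0197 0.103 ]
flask top [480.4 161.3] [14, 17, 14, 14, 146] top [ 0.6369 -0.2057  0.118 ] mid [ 0.6414 -0.2108  0.101 ]
flask scene [228.6 366.9] [16, 19, 14, 15, 163] top [ 0.6475 -0.2138  0.118 ] mid [ 0.6418 -0.2133  0.101 ]
```

View pics/crop1.png

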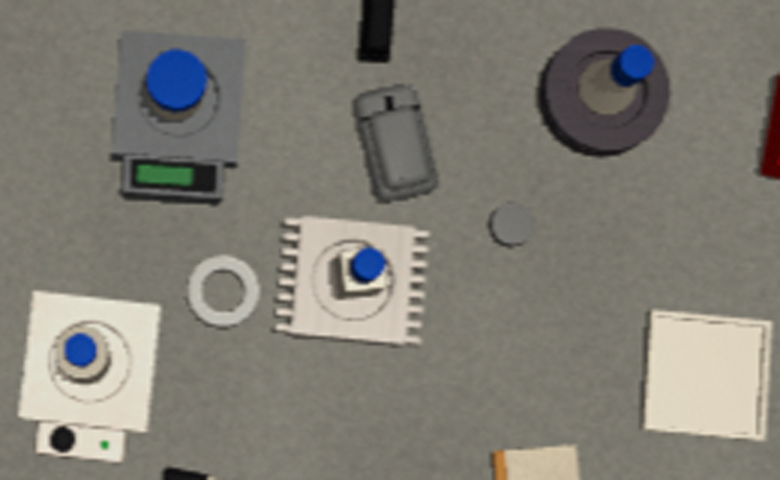

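The crop confirms the white-cased stirrer with black knob at crop (91,360), holding the tall bottle. It also shows the cooling block fins (352,281), the reader's green display (165,175), the plain dark disc (610,88) and the tray (707,375). Next I'll convert the recess centres to positions.

```bash
python3 - <<'E'
from h import *
s=snap("top")
for n,q,z in [("stirrer",(90.5,360),.03),("cooling",(352,281),.03),("reader",(179.5,98),.03),("turntable",(611.5,88),.03),("tray",(707,375),.014)]:
    print(n,ray(s,q[0]/3+270-.33,q[1]/3+140-.33,z).round(4))
s=snap("scene")
o=s["pixels"][170:410,130:410,::-1]
cv2.imwrite("pics/crop2.png",cv2.resize(o,None,fx=2.5,fy=2.5,interpolation=cv2.INTER_CUBIC))
E
```

```text
stirrer [0.3815 0.2635 0.03  ]
cooling [0.4563 0.0266 0.03  ]
reader [0.624  0.1854 0.03  ]
turntable [ 0.6382 -0.2126  0.03  ]
tray [ 0.3753 -0.3006  0.014 ]
```

View pics/crop2.png

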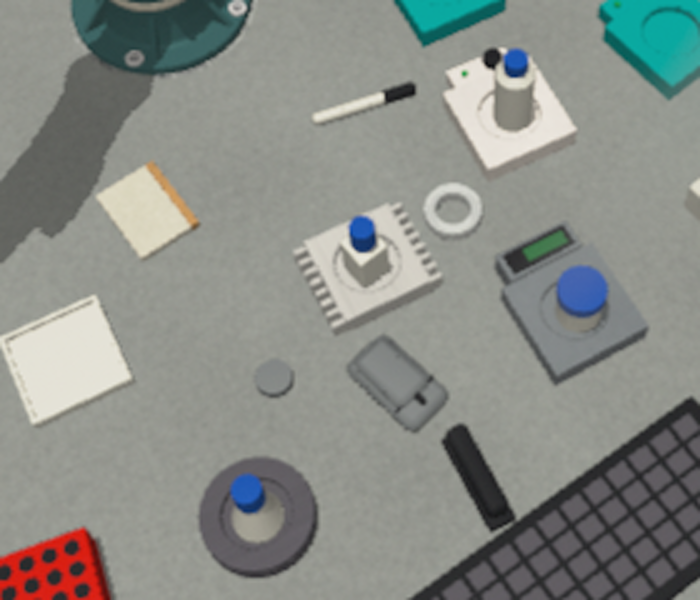

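Emit:
{"fn": "apply_moves", "kwargs": {"targets": [{"travel": [0.8,1,0],"gripper": 1},{"travel": [0.8,1,0],"gripper": 1},{"travel": [0.8,1,0],"gripper": 1},{"travel": [0.8,1,0],"gripper": 1},{"travel": [0.8,1,0],"gripper": 1},{"travel": [0.4,1,0],"gripper": 1},{"travel": [0.4,1,0],"gripper": 1},{"travel": [0.4,1,0],"gripper": 1},{"travel": [0,1,0],"gripper": 1},{"travel": [0,1,0],"gripper": 1},{"travel": [0,1,0],"gripper": 1},{"travel": [0,1,0],"gripper": 1},{"travel": [0,1,0],"gripper": 1},{"travel": [0,1,0],"gripper": 1},{"travel": [0,1,0],"gripper": 1},{"travel": [0,1,0],"gripper": 1},{"travel": [0,1,0],"gripper": 1},{"travel": [0,1,0],"gripper": 1},{"travel": [0,1,0],"gripper": 1},{"travel": [0,1,0],"gripper": 1}]}}

```text
validation failed for argument at $.ta...
```

The scene crop agrees: stirrer recess at about (511,110), cooling block (367,262), reader (574,305), turntable (256,512) and tray (67,360). The move was refused on validation, so I'll try a single row.

```bash
python3 - <<'E'
from h import *
s=snap("scene")
for n,q,z in [("stirrer",(511,110),.03),("cooling",(367,262),.03),("reader",(574,305),.03),("turntable",(256.5,512),.03),("tray",(67,360),.014)]:
    print(n,ray(s,q[0]/2.5+130-.3,q[1]/2.5+170-.3,z).round(4))
print(manip.state()["t"])
E
```

```text
stirrer [0.3826 0.2642 0.03  ]
cooling [0.4615 0.0219 0.03  ]
reader [0.6264 0.1839 0.03  ]
turntable [ 0.6402 -0.2124  0.03  ]
tray [ 0.3818 -0.3032  0.014 ]
1.35
```

Emit:
{"fn": "apply_moves", "kwargs": {"targets": [{"travel": [0.8,1.0,0.0],"turn": 0.0,"gripper": 1.0}]}}

```text
t: 1.45
ee_pos: [0.3422, -0.6263, 0.2315]
ee_rot: [0.974, 0.228, -0.002, 0.002]
force: [-0.5, 0.5, -0.6]
finger_gap: 0.998
gripper_force: 0.0
```

Emit:
{"fn": "apply_moves", "kwargs": {"targets": [{"travel": [0.3,1,0],"turn": 0,"gripper": 1},{"travel": [0.3,1,0],"turn": 0,"gripper": 1},{"travel": [0.3,1,0],"turn": 0,"gripper": 1},{"travel": [0.3,1,0],"turn": 0,"gripper": 1},{"travel": [0.3,1,0],"turn": 0,"gripper": 1},{"travel": [0.3,1,0],"turn": 0,"gripper": 1},{"travel": [0.3,1,0],"turn": 0,"gripper": 1},{"travel": [0.3,1,0],"turn": 0,"gripper": 1},{"travel": [0.3,1,0],"turn": 0,"gripper": 1},{"travel": [0.3,1,0],"turn": 0,"gripper": 1},{"travel": [0.3,1,0],"turn": 0,"gripper": 1},{"travel": [0.3,1,0],"turn": 0,"gripper": 1},{"travel": [0.3,1,0],"turn": 0,"gripper": 1},{"travel": [0.3,1,0],"turn": 0,"gripper": 1},{"travel": [0.3,1,0],"turn": 0,"gripper": 1},{"travel": [0.2,1,0],"turn": 0,"gripper": 1},{"travel": [0,1,0],"turn": 0,"gripper": 1},{"travel": [0,1,0],"turn": 0,"gripper": 1},{"travel": [0,1,0],"turn": 0,"gripper": 1},{"travel": [0,1,0],"turn": 0,"gripper": 1}], "newtons": 40}}

```text
t: 3.45
ee_pos: [0.4652, -0.1208, 0.2316]
ee_rot: [0.973, 0.232, 0.0, 0.0]
force: [-0.8, 0.7, -0.0]
finger_gap: 1.0
gripper_force: 0.0
```

Emit:
{"fn": "apply_moves", "kwargs": {"targets": [{"travel": [0,1,0],"turn": 0,"gripper": 1},{"travel": [0,1,0],"turn": 0,"gripper": 1},{"travel": [0,1,0],"turn": 0,"gripper": 1},{"travel": [0,1,0],"turn": 0,"gripper": 1},{"travel": [0,1,0],"turn": 0,"gripper": 1},{"travel": [0,0,0],"turn": 0,"gripper": 1},{"travel": [0,0,0],"turn": 0,"gripper": 1},{"travel": [0,0,0],"turn": 0,"gripper": 1}]}}

```text
t: 4.25
ee_pos: [0.4651, 0.0022, 0.2314]
ee_rot: [0.973, 0.232, -0.0, 0.0]
force: [0.2, -0.3, 0.0]
finger_gap: 0.999
gripper_force: 0.0
```

Emit:
{"fn": "apply_moves", "kwargs": {"targets": [{"travel": [-0.1,0.76,0],"turn": 0,"gripper": 1},{"travel": [0,0,-1],"turn": 0,"gripper": 1},{"travel": [0,0,-1],"turn": 0,"gripper": 1},{"travel": [0,0,-1],"turn": 0,"gripper": 1},{"travel": [0,0,-0.8],"turn": 0,"gripper": 1},{"travel": [0,0,-0.7],"turn": 0,"gripper": 1},{"travel": [0,0,-0.6],"turn": 0,"gripper": 1},{"travel": [0,0,-0.6],"turn": 0,"gripper": 1},{"travel": [0,0,0],"turn": 0,"gripper": 1},{"travel": [0,0,0],"turn": 0,"gripper": 1},{"travel": [0,0,0],"turn": 0,"gripper": -1},{"travel": [0,0,0],"turn": 0,"gripper": -1},{"travel": [0,0,0],"turn": 0,"gripper": -1},{"travel": [0,0,0],"turn": 0,"gripper": -1},{"travel": [0,0,0],"turn": 0,"gripper": -1},{"travel": [0,0,0],"turn": 0,"gripper": -1},{"travel": [0,0,0],"turn": 0,"gripper": -1},{"travel": [0,0,0],"turn": 0,"gripper": -1}], "newtons": 40}}

```text
t: 6.05
ee_pos: [0.463, 0.0222, 0.0892]
ee_rot: [0.973, 0.232, 0.0, 0.0]
force: [-0.8, -1.3, 4.9]
finger_gap: 0.315
gripper_force: 39.1
```

Emit:
{"fn": "apply_moves", "kwargs": {"targets": [{"travel": [0,0,0.4],"turn": 0,"gripper": -1},{"travel": [0,0,1],"turn": 0,"gripper": -1},{"travel": [0,0,1],"turn": 0,"gripper": -1},{"travel": [-0.1,-0.4,0],"turn": 0,"gripper": -1},{"travel": [-0.2,-0.8,0],"turn": 0,"gripper": -1},{"travel": [-0.26,-1,0],"turn": 0,"gripper": -1},{"travel": [-0.26,-1,0],"turn": 0,"gripper": -1},{"travel": [-0.26,-1,0],"turn": 0,"gripper": -1},{"travel": [-0.26,-1,0],"turn": 0,"gripper": -1},{"travel": [-0.26,-1,0],"turn": 0,"gripper": -1},{"travel": [-0.26,-1,0],"turn": 0,"gripper": -1},{"travel": [-0.26,-1,0],"turn": 0,"gripper": -1},{"travel": [-0.26,-1,0],"turn": 0,"gripper": -1},{"travel": [-0.26,-1,0],"turn": 0,"gripper": -1},{"travel": [-0.26,-1,0],"turn": 0,"gripper": -1},{"travel": [-0.26,-1,0],"turn": 0,"gripper": -1},{"travel": [-0.2,-0.77,0],"turn": 0,"gripper": -1},{"travel": [0,0,0],"turn": 0,"gripper": -1},{"travel": [0,0,0],"turn": 0,"gripper": -1},{"travel": [0,0,0],"turn": 0,"gripper": -1}]}}

```text
t: 8.05
ee_pos: [0.3782, -0.3007, 0.1484]
ee_rot: [0.972, 0.233, -0.0, -0.001]
force: [0.3, -0.1, -1.8]
finger_gap: 0.314
gripper_force: 39.7
```

Emit:
{"fn": "apply_moves", "kwargs": {"targets": [{"travel": [0,0,-0.8],"turn": 0,"gripper": -1},{"travel": [0,0,-0.8],"turn": 0,"gripper": -1},{"travel": [0,0,-0.6],"turn": 0,"gripper": -1},{"travel": [0,0,-0.4],"turn": 0,"gripper": -1},{"travel": [0,0,-0.24],"turn": 0,"gripper": -1},{"travel": [0,0,0],"turn": 0,"gripper": -1},{"travel": [0,0,0],"turn": 0,"gripper": -1},{"travel": [0,0,0],"turn": 0,"gripper": 1},{"travel": [0,0,0],"turn": 0,"gripper": 1},{"travel": [0,0,0],"turn": 0,"gripper": 1},{"travel": [0,0,0],"turn": 0,"gripper": 1},{"travel": [0,0,0],"turn": 0,"gripper": 1},{"travel": [0,0,0.5],"turn": 0,"gripper": 1},{"travel": [0,0,1],"turn": 0,"gripper": 1},{"travel": [0,0,1],"turn": 0,"gripper": 1},{"travel": [0,0,1],"turn": 0,"gripper": 1},{"travel": [0,0,1],"turn": 0,"gripper": 1},{"travel": [0,0,0.5],"turn": 0,"gripper": 1}]}}

```text
t: 9.85
ee_pos: [0.3793, -0.3026, 0.2058]
ee_rot: [0.973, 0.232, 0.001, 0.001]
force: [1.2, -0.8, 0.5]
finger_gap: 1.001
gripper_force: 0.0
```

```bash
python3 - <<'E'
from h import *
s=snap("scene");print(manip.state()["finger_gap"])
o=s["pixels"][170:410,130:410,::-1]
cv2.imwrite("pics/a1.png",cv2.resize(o,None,fx=2,fy=2))
E
```

```text
0.9966794337039098
```

View pics/a1.png

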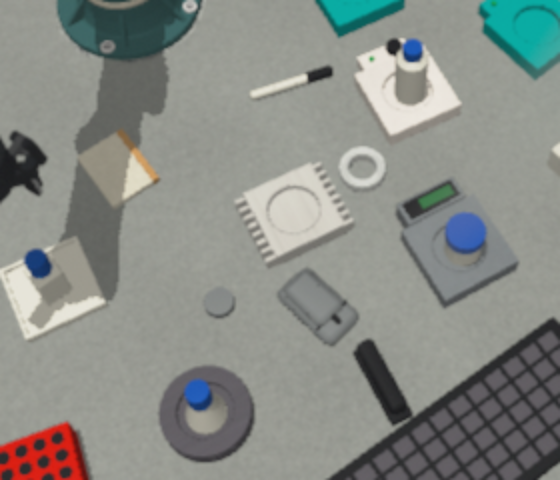

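The picture shows the square bottle standing in the tray at (48,285) and the cooling block recess empty at (294,210). Next is the tall bottle.

Emit:
{"fn": "apply_moves", "kwargs": {"targets": [{"travel": [0.35,1,0],"turn": 0,"gripper": 1},{"travel": [0.35,1,0],"turn": 0,"gripper": 1},{"travel": [0.35,1,0],"turn": 0,"gripper": 1},{"travel": [0.35,1,0],"turn": 0,"gripper": 1},{"travel": [0.35,1,0],"turn": 0,"gripper": 1},{"travel": [0.35,1,0],"turn": 0,"gripper": 1},{"travel": [0.35,1,0],"turn": 0,"gripper": 1},{"travel": [0.35,1,0],"turn": 0,"gripper": 1},{"travel": [0.35,1,0],"turn": 0,"gripper": 1},{"travel": [0.35,1,0],"turn": 0,"gripper": 1},{"travel": [0,1,0],"turn": 0,"gripper": 1},{"travel": [0,1,0],"turn": 0,"gripper": 1},{"travel": [0,1,0],"turn": 0,"gripper": 1},{"travel": [-0.33,1,0],"turn": 0,"gripper": 1},{"travel": [-0.33,1,0],"turn": 0,"gripper": 1},{"travel": [-0.33,1,0],"turn": 0,"gripper": 1},{"travel": [-0.33,1,0],"turn": 0,"gripper": 1},{"travel": [-0.33,1,0],"turn": 0,"gripper": 1},{"travel": [-0.33,1,0],"turn": 0,"gripper": 1},{"travel": [-0.33,1,0],"turn": 0,"gripper": 1}]}}

```text
t: 11.9
ee_pos: [0.4076, 0.1987, 0.2029]
ee_rot: [0.973, 0.232, -0.0, 0.0]
force: [0.1, -0.5, 0.2]
finger_gap: 1.0
gripper_force: 0.0
```

Emit:
{"fn": "apply_moves", "kwargs": {"targets": [{"travel": [-0.33,1,0],"turn": 0,"gripper": 1},{"travel": [-0.33,1,0],"turn": 0,"gripper": 1},{"travel": [-0.33,0.75,0],"turn": 0,"gripper": 1},{"travel": [0,0,0],"turn": 0,"gripper": 1},{"travel": [0,0,0],"turn": 0,"gripper": 1},{"travel": [0,0,0],"turn": 0,"gripper": 1}]}}

```text
t: 12.5
ee_pos: [0.3838, 0.2652, 0.2027]
ee_rot: [0.973, 0.231, -0.0, 0.001]
force: [-0.3, -0.2, -0.2]
finger_gap: 0.998
gripper_force: 0.0
```

Emit:
{"fn": "apply_moves", "kwargs": {"targets": [{"travel": [0,0,-1],"turn": 0,"gripper": 1},{"travel": [0,0,-1],"turn": 0,"gripper": 1},{"travel": [0,0,-0.8],"turn": 0,"gripper": 1},{"travel": [0,0,-0.8],"turn": 0,"gripper": 1},{"travel": [0,0,-0.7],"turn": 0,"gripper": 1},{"travel": [0,0,-0.6],"turn": 0,"gripper": 1},{"travel": [0,0,0],"turn": 0,"gripper": 1},{"travel": [0,0,0],"turn": 0,"gripper": 1},{"travel": [0,0,0],"turn": 0,"gripper": -1},{"travel": [0,0,0],"turn": 0,"gripper": -1},{"travel": [0,0,0],"turn": 0,"gripper": -1},{"travel": [0,0,0],"turn": 0,"gripper": -1},{"travel": [0,0,0],"turn": 0,"gripper": -1},{"travel": [0,0,0],"turn": 0,"gripper": -1},{"travel": [0,0,0],"turn": 0,"gripper": -1}]}}

```text
t: 14.0
ee_pos: [0.3841, 0.2668, 0.0812]
ee_rot: [0.973, 0.232, 0.001, -0.0]
force: [0.0, -1.6, 5.3]
finger_gap: 0.526
gripper_force: 40.1
```

Emit:
{"fn": "apply_moves", "kwargs": {"targets": [{"travel": [0,0,0.4],"turn": 0,"gripper": -1},{"travel": [0,0,0.8],"turn": 0,"gripper": -1},{"travel": [0,0,0.8],"turn": 0,"gripper": -1},{"travel": [0.16,-0.5,0],"turn": 0,"gripper": -1},{"travel": [0.27,-0.87,0],"turn": 0,"gripper": -1},{"travel": [0.27,-0.87,0],"turn": 0,"gripper": -1},{"travel": [0.27,-0.87,0],"turn": 0,"gripper": -1},{"travel": [0.27,-0.87,0],"turn": 0,"gripper": -1},{"travel": [0.27,-0.87,0],"turn": 0,"gripper": -1},{"travel": [0.27,-0.87,0],"turn": 0,"gripper": -1},{"travel": [0.27,-0.87,0],"turn": 0,"gripper": -1},{"travel": [0.27,-0.87,0],"turn": 0,"gripper": -1},{"travel": [0.27,-0.87,0],"turn": 0,"gripper": -1},{"travel": [0.25,-0.8,0],"turn": 0,"gripper": -1},{"travel": [0.16,-0.5,0],"turn": 0,"gripper": -1},{"travel": [0,0,0],"turn": 0,"gripper": -1},{"travel": [0,0,0],"turn": 0,"gripper": -1},{"travel": [0,0,0],"turn": 0,"gripper": -1}]}}

```text
t: 15.8
ee_pos: [0.4581, 0.0271, 0.1302]
ee_rot: [0.972, 0.233, -0.0, -0.0]
force: [0.3, 0.2, -1.7]
finger_gap: 0.526
gripper_force: 41.4
```

```bash
python3 - <<'E'
from h import *
s=snap("scene")
# cooling recess centre from the earlier open view a1.png crop (294,210), z=.03
print(ray(s,130+294/2-.3,170+210/2-.3,.03))
print(manip.state()["ee_pos"])
E
```

```text
[0.46231401 0.02200771 0.03      ]
[0.4582048  0.02723269 0.13028284]
```

Emit:
{"fn": "apply_moves", "kwargs": {"targets": [{"travel": [0.07,-0.13,-0.5],"turn": 0,"gripper": -1},{"travel": [0,0,-0.6],"turn": 0,"gripper": -1},{"travel": [0,0,-0.5],"turn": 0,"gripper": -1},{"travel": [0,0,-0.33],"turn": 0,"gripper": -1},{"travel": [0,0,0],"turn": 0,"gripper": -1},{"travel": [0,0,0],"turn": 0,"gripper": -1},{"travel": [0,0,0],"turn": 0,"gripper": 1},{"travel": [0,0,0],"turn": 0,"gripper": 1},{"travel": [0,0,0],"turn": 0,"gripper": 1},{"travel": [0,0,0],"turn": 0,"gripper": 1},{"travel": [0,0,0],"turn": 0,"gripper": 1},{"travel": [0,0,0.5],"turn": 0,"gripper": 1},{"travel": [0,0,1],"turn": 0,"gripper": 1},{"travel": [0,0,1],"turn": 0,"gripper": 1},{"travel": [0,0,1],"turn": 0,"gripper": 1},{"travel": [0,0,0.9],"turn": 0,"gripper": 1},{"travel": [0,0,0],"turn": 0,"gripper": 1}]}}

```text
t: 17.55
ee_pos: [0.4623, 0.023, 0.1946]
ee_rot: [0.973, 0.232, 0.003, 0.001]
force: [0.4, -0.2, -0.5]
finger_gap: 0.998
gripper_force: 0.0
```

Emit:
{"fn": "apply_moves", "kwargs": {"targets": [{"travel": [-0.25,-1,0],"turn": 0,"gripper": 1},{"travel": [-0.25,-1,0],"turn": 0,"gripper": 1},{"travel": [-0.25,-1,0],"turn": 0,"gripper": 1},{"travel": [-0.25,-1,0],"turn": 0,"gripper": 1},{"travel": [-0.25,-1,0],"turn": 0,"gripper": 1},{"travel": [-0.25,-1,0],"turn": 0,"gripper": 1},{"travel": [-0.25,-1,0],"turn": 0,"gripper": 1},{"travel": [-0.25,-1,0],"turn": 0,"gripper": 1},{"travel": [-0.25,-1,0],"turn": 0,"gripper": 1},{"travel": [-0.25,-1,0],"turn": 0,"gripper": 1},{"travel": [-0.25,-1,0],"turn": 0,"gripper": 1},{"travel": [-0.25,-1,0],"turn": 0,"gripper": 1},{"travel": [-0.25,-1,0],"turn": 0,"gripper": 1},{"travel": [0,0,0],"turn": 0,"gripper": 1},{"travel": [0,0,0],"turn": 0,"gripper": 1}]}}

```text
t: 19.05
ee_pos: [0.3783, -0.3022, 0.1912]
ee_rot: [0.973, 0.232, -0.001, -0.001]
force: [2.0, -0.1, 0.5]
finger_gap: 0.995
gripper_force: 0.0
```

```bash
python3 - <<'E'
from h import *
s=snap("scene","pics/b1.png");print(manip.state()["ee_pos"])
def cap(p,z,b=22):
    hsv=cv2.cvtColor(s["pixels"],cv2.COLOR_RGB2HSV)
    u,v=proj(s,[*p,z]).astype(int)
    m=cv2.inRange(hsv[v-b:v+b,u-b:u+b],(105,120,30),(125,255,255))
    k,l,st,c=cv2.connectedComponentsWithStats(m);
    if k<2: return None
    i=1+np.argmax(st[1:,4]);return ray(s,*(c[i]+[u-b,v-b]),z).round(4),st[i].tolist()
print("tall",cap((.46,.024),.130)); print("sq",cap((.378,-.302),.091))
E
```

```text
[ 0.37870191 -0.30131821  0.19132036]
tall (array([0.4599, 0.0223, 0.13  ]), [18, 18, 10, 12, 91])
sq (array([ 0.3785, -0.3033,  0.091 ]), [17, 17, 12, 14, 127])
```

Emit:
{"fn": "apply_moves", "kwargs": {"targets": [{"travel": [0,0,-1],"turn": 0,"gripper": 1},{"travel": [0,0,-1],"turn": 0,"gripper": 1},{"travel": [0,0,-1],"turn": 0,"gripper": 1},{"travel": [0,0,-0.9],"turn": 0,"gripper": 1},{"travel": [0,0,-0.65],"turn": 0,"gripper": 1},{"travel": [0,0,0],"turn": 0,"gripper": 1},{"travel": [0,0,0],"turn": 0,"gripper": 1},{"travel": [0,0,0],"turn": 0,"gripper": -1},{"travel": [0,0,0],"turn": 0,"gripper": -1},{"travel": [0,0,0],"turn": 0,"gripper": -1},{"travel": [0,0,0],"turn": 0,"gripper": -1},{"travel": [0,0,0],"turn": 0,"gripper": -1},{"travel": [0,0,0],"turn": 0,"gripper": -1},{"travel": [0,0,0],"turn": 0,"gripper": -1},{"travel": [0,0,0],"turn": 0,"gripper": -1}]}}

```text
t: 20.6
ee_pos: [0.3793, -0.3024, 0.0789]
ee_rot: [0.973, 0.232, 0.0, 0.0]
force: [-0.4, -0.2, 5.6]
finger_gap: 0.315
gripper_force: 39.0
```

Emit:
{"fn": "apply_moves", "kwargs": {"targets": [{"travel": [0,0,0.4],"turn": 0,"gripper": -1},{"travel": [0,0,1],"turn": 0,"gripper": -1},{"travel": [0,0,1],"turn": 0,"gripper": -1},{"travel": [0,0,1],"turn": 0,"gripper": -1},{"travel": [0,0,1],"turn": 0,"gripper": -1},{"travel": [0,0,1],"turn": 0,"gripper": -1},{"travel": [0,0,1],"turn": 0,"gripper": -1},{"travel": [0.2,0.5,0],"turn": 0,"gripper": -1},{"travel": [0.4,1,0],"turn": 0,"gripper": -1},{"travel": [0.4,1,0],"turn": 0,"gripper": -1},{"travel": [0.4,1,0],"turn": 0,"gripper": -1},{"travel": [0.4,1,0],"turn": 0,"gripper": -1},{"travel": [0.4,1,0],"turn": 0,"gripper": -1},{"travel": [0.4,1,0],"turn": 0,"gripper": -1},{"travel": [0.4,1,0],"turn": 0,"gripper": -1},{"travel": [0.4,1,0],"turn": 0,"gripper": -1},{"travel": [0.4,1,0],"turn": 0,"gripper": -1},{"travel": [0,1,0],"turn": 0,"gripper": -1},{"travel": [0,1,0],"turn": 0,"gripper": -1},{"travel": [0,1,0],"turn": 0,"gripper": -1}]}}

```text
t: 22.6
ee_pos: [0.4726, 0.0119, 0.2373]
ee_rot: [0.973, 0.233, -0.001, -0.0]
force: [0.7, -0.7, -1.2]
finger_gap: 0.311
gripper_force: 39.9
```

Emit:
{"fn": "apply_moves", "kwargs": {"targets": [{"travel": [-0.4,1,0],"turn": 0,"gripper": -1},{"travel": [-0.4,1,0],"turn": 0,"gripper": -1},{"travel": [-0.4,1,0],"turn": 0,"gripper": -1},{"travel": [-0.4,1,0],"turn": 0,"gripper": -1},{"travel": [-0.4,1,0],"turn": 0,"gripper": -1},{"travel": [-0.4,1,0],"turn": 0,"gripper": -1},{"travel": [-0.4,1,0],"turn": 0,"gripper": -1},{"travel": [-0.4,1,0],"turn": 0,"gripper": -1},{"travel": [-0.3,1,0],"turn": 0,"gripper": -1},{"travel": [-0.1,0.7,0],"turn": 0,"gripper": -1},{"travel": [0,0.4,0],"turn": 0,"gripper": -1},{"travel": [0,0,0],"turn": 0,"gripper": -1},{"travel": [0,0,0],"turn": 0,"gripper": -1},{"travel": [0,0,0],"turn": 0,"gripper": -1}]}}

```text
t: 24.0
ee_pos: [0.3841, 0.2612, 0.2379]
ee_rot: [0.973, 0.231, -0.001, 0.001]
force: [0.5, 0.1, -1.8]
finger_gap: 0.311
gripper_force: 39.8
```

Emit:
{"fn": "apply_moves", "kwargs": {"targets": [{"travel": [-0.07,0.12,-1],"turn": 0,"gripper": -1},{"travel": [0,0,-1],"turn": 0,"gripper": -1},{"travel": [0,0,-1],"turn": 0,"gripper": -1},{"travel": [0,0,-1],"turn": 0,"gripper": -1},{"travel": [0,0,-0.8],"turn": 0,"gripper": -1},{"travel": [0,0,-0.6],"turn": 0,"gripper": -1},{"travel": [0,0,-0.44],"turn": 0,"gripper": -1},{"travel": [0,0,0],"turn": 0,"gripper": -1},{"travel": [0,0,0],"turn": 0,"gripper": -1},{"travel": [0,0,0],"turn": 0,"gripper": 1},{"travel": [0,0,0],"turn": 0,"gripper": 1},{"travel": [0,0,0],"turn": 0,"gripper": 1},{"travel": [0,0,0],"turn": 0,"gripper": 1},{"travel": [0,0,0],"turn": 0,"gripper": 1},{"travel": [0,0,0.5],"turn": 0,"gripper": 1},{"travel": [0,0,1],"turn": 0,"gripper": 1},{"travel": [0,0,1],"turn": 0,"gripper": 1},{"travel": [0,0,1],"turn": 0,"gripper": 1},{"travel": [0,0,1],"turn": 0,"gripper": 1},{"travel": [0,0,0],"turn": 0,"gripper": 1}]}}

```text
t: 26.0
ee_pos: [0.3839, 0.2672, 0.2076]
ee_rot: [0.973, 0.232, 0.003, -0.001]
force: [0.4, 0.6, 0.1]
finger_gap: 0.999
gripper_force: 0.0
```

Emit:
{"fn": "apply_moves", "kwargs": {"targets": [{"travel": [1,-0.31,0],"turn": 0,"gripper": 1},{"travel": [1,-0.31,0],"turn": 0,"gripper": 1},{"travel": [1,-0.31,0],"turn": 0,"gripper": 1},{"travel": [1,-0.31,0],"turn": 0,"gripper": 1},{"travel": [1,-0.31,0],"turn": 0,"gripper": 1},{"travel": [1,-0.31,0],"turn": 0,"gripper": 1},{"travel": [1,-0.31,0],"turn": 0,"gripper": 1},{"travel": [1,-0.31,0],"turn": 0,"gripper": 1},{"travel": [1,-0.31,0],"turn": 0,"gripper": 1},{"travel": [0.9,-0.31,0],"turn": 0,"gripper": 1},{"travel": [0,0,0],"turn": 0,"gripper": 1},{"travel": [0,0,0],"turn": 0,"gripper": 1},{"travel": [0,0,0],"turn": 0,"gripper": 1}]}}

```text
t: 27.3
ee_pos: [0.628, 0.189, 0.204]
ee_rot: [0.972, 0.233, -0.001, -0.0]
force: [-0.2, -0.1, -0.2]
finger_gap: 0.998
gripper_force: 0.0
```

```bash
python3 - <<'E'
from h import *
s=snap("scene");print(manip.state()["ee_pos"])
def cap(p,z,b=22):
    hsv=cv2.cvtColor(s["pixels"],cv2.COLOR_RGB2HSV)
    u,v=proj(s,[*p,z]).astype(int)
    m=cv2.inRange(hsv[v-b:v+b,u-b:u+b],(105,120,30),(125,255,255))
    k,l,st,c=cv2.connectedComponentsWithStats(m);
    if k<2: return None
    i=1+np.argmax(st[1:,4]);return ray(s,*(c[i]+[u-b,v-b]),z).round(4),st[i].tolist()
print("sq",cap((.382,.264),.103))
cv2.imwrite("pics/c1.png",cv2.resize(s["pixels"][170:410,130:410,::-1],None,fx=2,fy=2))
E
```

```text
[0.6281668  0.18910554 0.20431488]
sq (array([0.3816, 0.2652, 0.103 ]), [19, 16, 9, 14, 107])
```

View pics/c1.png

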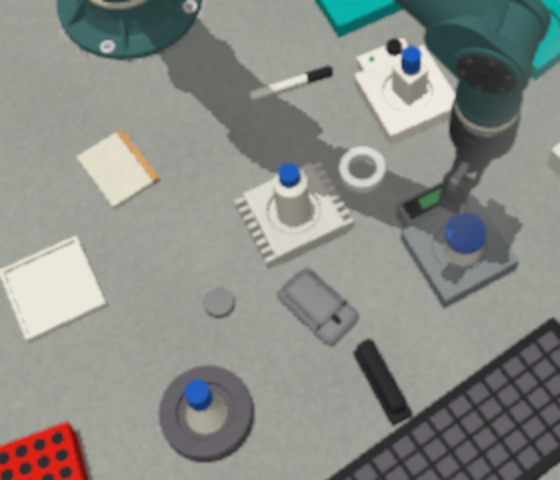

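The tall bottle stands in the cooling block recess (290,205), the square bottle in the stirrer recess (410,85), and the tray is empty. The jar is next.

Emit:
{"fn": "apply_moves", "kwargs": {"targets": [{"travel": [0.12,-0.04,-1],"turn": 0,"gripper": 1},{"travel": [0,0,-1],"turn": 0,"gripper": 1},{"travel": [0,0,-1],"turn": 0,"gripper": 1},{"travel": [0,0,-1],"turn": 0,"gripper": 1},{"travel": [0,0,-0.8],"turn": 0,"gripper": 1},{"travel": [0,0,-0.7],"turn": 0,"gripper": 1},{"travel": [0,0,-0.6],"turn": 0,"gripper": 1},{"travel": [0,0,0],"turn": 0,"gripper": 1},{"travel": [0,0,0],"turn": 0,"gripper": 1},{"travel": [0,0,0],"turn": 0,"gripper": -1},{"travel": [0,0,0],"turn": 0,"gripper": -1},{"travel": [0,0,0],"turn": 0,"gripper": -1},{"travel": [0,0,0],"turn": 0,"gripper": -1},{"travel": [0,0,0],"turn": 0,"gripper": -1},{"travel": [0,0,0],"turn": 0,"gripper": -1},{"travel": [0,0,0],"turn": 0,"gripper": -1}]}}

```text
t: 28.95
ee_pos: [0.6338, 0.1876, 0.0536]
ee_rot: [0.973, 0.232, 0.001, -0.0]
force: [-0.4, -0.2, 5.1]
finger_gap: 0.622
gripper_force: 42.3
```

Emit:
{"fn": "apply_moves", "kwargs": {"targets": [{"travel": [0,0,0.4],"turn": 0,"gripper": -1},{"travel": [0,0,1],"turn": 0,"gripper": -1},{"travel": [0,0,1],"turn": 0,"gripper": -1},{"travel": [-0.1,-0.5,0],"turn": 0,"gripper": -1},{"travel": [-0.12,-1,0],"turn": 0,"gripper": -1},{"travel": [-0.12,-1,0],"turn": 0,"gripper": -1},{"travel": [-0.12,-1,0],"turn": 0,"gripper": -1},{"travel": [-0.12,-1,0],"turn": 0,"gripper": -1},{"travel": [-0.12,-1,0],"turn": 0,"gripper": -1},{"travel": [-0.12,-1,0],"turn": 0,"gripper": -1},{"travel": [-0.12,-1,0],"turn": 0,"gripper": -1},{"travel": [-0.12,-1,0],"turn": 0,"gripper": -1},{"travel": [-0.12,-1,0],"turn": 0,"gripper": -1},{"travel": [-0.4,-0.9,0],"turn": 0,"gripper": -1},{"travel": [-0.8,-0.9,0],"turn": 0,"gripper": -1},{"travel": [-0.8,-0.9,0],"turn": 0,"gripper": -1},{"travel": [-0.8,-0.9,0],"turn": 0,"gripper": -1},{"travel": [-0.8,-0.9,0],"turn": 0,"gripper": -1},{"travel": [-0.8,-0.9,0],"turn": 0,"gripper": -1},{"travel": [-0.8,-0.9,0],"turn": 0,"gripper": -1}]}}

```text
t: 30.95
ee_pos: [0.4709, -0.2091, 0.1117]
ee_rot: [0.973, 0.232, -0.001, -0.0]
force: [0.9, -0.1, -0.2]
finger_gap: 0.615
gripper_force: 42.2
```

Emit:
{"fn": "apply_moves", "kwargs": {"targets": [{"travel": [-0.8,-0.9,0],"turn": 0,"gripper": -1},{"travel": [-0.8,-0.9,0],"turn": 0,"gripper": -1},{"travel": [-0.8,-0.9,0],"turn": 0,"gripper": -1},{"travel": [-0.8,-0.5,0],"turn": 0,"gripper": -1},{"travel": [-0.5,-0.2,0],"turn": 0,"gripper": -1},{"travel": [0,0,0],"turn": 0,"gripper": -1},{"travel": [0,0,0],"turn": 0,"gripper": -1},{"travel": [0,0,0],"turn": 0,"gripper": -1}]}}

```text
t: 31.75
ee_pos: [0.3825, -0.2919, 0.1125]
ee_rot: [0.972, 0.233, 0.001, 0.0]
force: [0.3, -0.0, -0.9]
finger_gap: 0.617
gripper_force: 42.2
```

Emit:
{"fn": "apply_moves", "kwargs": {"targets": [{"travel": [-0.12,-0.4,-0.6],"turn": 0,"gripper": -1},{"travel": [0,0,-0.8],"turn": 0,"gripper": -1},{"travel": [0,0,-0.6],"turn": 0,"gripper": -1},{"travel": [0,0,-0.5],"turn": 0,"gripper": -1},{"travel": [0,0,-0.3],"turn": 0,"gripper": -1},{"travel": [0,0,0],"turn": 0,"gripper": -1},{"travel": [0,0,0],"turn": 0,"gripper": -1},{"travel": [0,0,0],"turn": 0,"gripper": 1},{"travel": [0,0,0],"turn": 0,"gripper": 1},{"travel": [0,0,0],"turn": 0,"gripper": 1},{"travel": [0,0,0],"turn": 0,"gripper": 1},{"travel": [0,0,0],"turn": 0,"gripper": 1},{"travel": [0,0,0.6],"turn": 0,"gripper": 1},{"travel": [0,0,1],"turn": 0,"gripper": 1},{"travel": [0,0,1],"turn": 0,"gripper": 1},{"travel": [0,0,1],"turn": 0,"gripper": 1},{"travel": [0,0,1],"turn": 0,"gripper": 1},{"travel": [0,0,0],"turn": 0,"gripper": 1},{"travel": [0,0,0],"turn": 0,"gripper": 1}]}}

```text
t: 33.65
ee_pos: [0.3777, -0.3031, 0.1576]
ee_rot: [0.973, 0.232, 0.0, 0.001]
force: [-0.3, -0.1, -0.2]
finger_gap: 0.998
gripper_force: 0.0
```

Emit:
{"fn": "apply_moves", "kwargs": {"targets": [{"travel": [1,0.34,0],"turn": 0,"gripper": 1},{"travel": [1,0.34,0],"turn": 0,"gripper": 1},{"travel": [1,0.34,0],"turn": 0,"gripper": 1},{"travel": [1,0.34,0],"turn": 0,"gripper": 1},{"travel": [1,0.34,0],"turn": 0,"gripper": 1},{"travel": [1,0.34,0],"turn": 0,"gripper": 1},{"travel": [1,0.34,0],"turn": 0,"gripper": 1},{"travel": [1,0.34,0],"turn": 0,"gripper": 1},{"travel": [1,0.34,0],"turn": 0,"gripper": 1},{"travel": [1,0.34,0],"turn": 0,"gripper": 1},{"travel": [0.55,0.22,0],"turn": 0,"gripper": 1},{"travel": [0,0,0],"turn": 0,"gripper": 1},{"travel": [0,0,0],"turn": 0,"gripper": 1},{"travel": [0,0,0],"turn": 0,"gripper": 1}]}}

```text
t: 35.05
ee_pos: [0.6396, -0.2134, 0.1566]
ee_rot: [0.973, 0.232, -0.001, 0.0]
force: [0.1, -0.5, 0.1]
finger_gap: 1.0
gripper_force: 0.0
```

```bash
cat >> h.py <<'E'
def cap(s,p,z,b=22):
    hsv=cv2.cvtColor(s["pixels"],cv2.COLOR_RGB2HSV)
    u,v=proj(s,[*p,z]).astype(int)
    m=cv2.inRange(hsv[v-b:v+b,u-b:u+b],(105,120,30),(125,255,255))
    k,l,st,c=cv2.connectedComponentsWithStats(m);
    if k<2: return None
    i=1+np.argmax(st[1:,4]);return ray(s,*(c[i]+[u-b,v-b]),z).round(4),st[i].tolist()
E
python3 - <<'E'
from h import *
s=snap("scene");print(manip.state()["ee_pos"])
print("jar",cap(s,(.378,-.302),.061),cap(s,(.64,-.212),.101))
E
```

```text
[ 0.6397787 -0.2134886  0.1568871]
jar (array([ 0.3762, -0.3054,  0.061 ]), [11, 13, 22, 20, 336]) (array([ 0.6421, -0.2133,  0.101 ]), [16, 17, 14, 15, 160])
```

Emit:
{"fn": "apply_moves", "kwargs": {"targets": [{"travel": [0.08,0,-0.8],"turn": 0,"gripper": 1},{"travel": [0,0,-0.8],"turn": 0,"gripper": 1},{"travel": [0,0,-0.6],"turn": 0,"gripper": 1},{"travel": [0,0,-0.5],"turn": 0,"gripper": 1},{"travel": [0,0,0],"turn": 0,"gripper": 1},{"travel": [0,0,0],"turn": 0,"gripper": 1},{"travel": [0,0,0],"turn": 0,"gripper": -1},{"travel": [0,0,0],"turn": 0,"gripper": -1},{"travel": [0,0,0],"turn": 0,"gripper": -1},{"travel": [0,0,0],"turn": 0,"gripper": -1},{"travel": [0,0,0],"turn": 0,"gripper": -1},{"travel": [0,0,0],"turn": 0,"gripper": -1},{"travel": [0,0,0],"turn": 0,"gripper": -1},{"travel": [0,0,0],"turn": 0,"gripper": -1}]}}

```text
t: 36.5
ee_pos: [0.6439, -0.2122, 0.0903]
ee_rot: [0.973, 0.232, 0.0, 0.0]
force: [-0.2, 0.5, 6.1]
finger_gap: 0.341
gripper_force: 39.4
```

Emit:
{"fn": "apply_moves", "kwargs": {"targets": [{"travel": [0,0,0.4],"turn": 0,"gripper": -1},{"travel": [0,0,1],"turn": 0,"gripper": -1},{"travel": [0,0,1],"turn": 0,"gripper": -1},{"travel": [0,0.5,0],"turn": 0,"gripper": -1},{"travel": [-0.05,1,0],"turn": 0,"gripper": -1},{"travel": [-0.05,1,0],"turn": 0,"gripper": -1},{"travel": [-0.05,1,0],"turn": 0,"gripper": -1},{"travel": [-0.05,1,0],"turn": 0,"gripper": -1},{"travel": [-0.05,1,0],"turn": 0,"gripper": -1},{"travel": [-0.05,1,0],"turn": 0,"gripper": -1},{"travel": [-0.05,1,0],"turn": 0,"gripper": -1},{"travel": [-0.05,1,0],"turn": 0,"gripper": -1},{"travel": [-0.05,1,0],"turn": 0,"gripper": -1},{"travel": [-0.05,1,0],"turn": 0,"gripper": -1},{"travel": [-0.05,1,0],"turn": 0,"gripper": -1},{"travel": [-0.05,1,0],"turn": 0,"gripper": -1},{"travel": [-0.05,1,0],"turn": 0,"gripper": -1},{"travel": [-0.05,1,0],"turn": 0,"gripper": -1},{"travel": [0,0.8,0],"turn": 0,"gripper": -1},{"travel": [0,0.5,0],"turn": 0,"gripper": -1}]}}

```text
t: 38.5
ee_pos: [0.6246, 0.1857, 0.149]
ee_rot: [0.972, 0.234, -0.001, -0.001]
force: [-0.2, -0.2, -1.1]
finger_gap: 0.337
gripper_force: 39.6
```

Emit:
{"fn": "apply_moves", "kwargs": {"targets": [{"travel": [0,0.1,0],"turn": 0,"gripper": -1},{"travel": [0,0,0],"turn": 0,"gripper": -1},{"travel": [0,0,0],"turn": 0,"gripper": -1},{"travel": [0,0,0],"turn": 0,"gripper": -1}]}}

```text
t: 38.9
ee_pos: [0.6263, 0.1833, 0.1496]
ee_rot: [0.973, 0.231, -0.0, 0.001]
force: [0.9, 0.2, -0.3]
finger_gap: 0.338
gripper_force: 39.6
```

```bash
python3 - <<'E'
from h import *
s=snap("scene");print(manip.state()["ee_pos"])
cv2.imwrite("pics/d1.png",cv2.resize(s["pixels"][230:350,290:440,::-1],None,fx=4,fy=4,interpolation=cv2.INTER_CUBIC))
E
```

```text
[0.62629781 0.18349468 0.14964122]
```

View pics/d1.png

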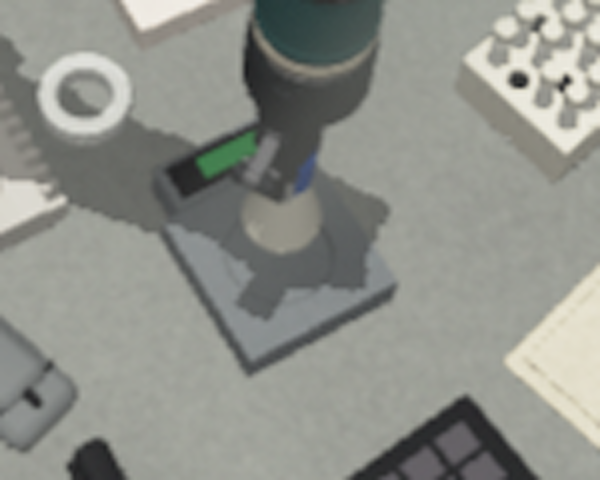

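The upright flask hangs over the reader recess, which is centred at about (282,245) in the crop and matches my estimate. Lowering it now.

Emit:
{"fn": "apply_moves", "kwargs": {"targets": [{"travel": [0,0.05,-0.6],"turn": 0,"gripper": -1},{"travel": [0,0,-0.7],"turn": 0,"gripper": -1},{"travel": [0,0,-0.6],"turn": 0,"gripper": -1},{"travel": [0,0,-0.44],"turn": 0,"gripper": -1},{"travel": [0,0,0],"turn": 0,"gripper": -1},{"travel": [0,0,0],"turn": 0,"gripper": -1},{"travel": [0,0,0],"turn": 0,"gripper": 1},{"travel": [0,0,0],"turn": 0,"gripper": 1},{"travel": [0,0,0],"turn": 0,"gripper": 1},{"travel": [0,0,0],"turn": 0,"gripper": 1},{"travel": [0,0,0],"turn": 0,"gripper": 1},{"travel": [0,0,0.5],"turn": 0,"gripper": 1},{"travel": [0,0,0.8],"turn": 0,"gripper": 1},{"travel": [0,0,0.8],"turn": 0,"gripper": 1},{"travel": [0,0,0.5],"turn": 0,"gripper": 1},{"travel": [0,-0.4,0],"turn": 0,"gripper": 1},{"travel": [-0.12,-1,0],"turn": 0,"gripper": 1},{"travel": [-0.12,-1,0],"turn": 0,"gripper": 1},{"travel": [-0.12,-1,0],"turn": 0,"gripper": 1},{"travel": [-0.12,-1,0],"turn": 0,"gripper": 1}]}}

```text
t: 40.95
ee_pos: [0.6131, 0.0741, 0.1554]
ee_rot: [0.973, 0.232, -0.001, 0.0]
force: [0.4, 1.2, 0.3]
finger_gap: 0.997
gripper_force: 0.0
```

Emit:
{"fn": "apply_moves", "kwargs": {"targets": [{"travel": [-0.12,-1,0],"turn": 0,"gripper": 1},{"travel": [-0.12,-1,0],"turn": 0,"gripper": 1},{"travel": [-0.12,-1,0],"turn": 0,"gripper": 1},{"travel": [-0.12,-1,0],"turn": 0,"gripper": 1},{"travel": [-0.12,-1,0],"turn": 0,"gripper": 1},{"travel": [-0.9,-0.95,0],"turn": 0,"gripper": 1},{"travel": [-0.9,-0.95,0],"turn": 0,"gripper": 1},{"travel": [-0.9,-0.95,0],"turn": 0,"gripper": 1},{"travel": [-0.9,-0.95,0],"turn": 0,"gripper": 1},{"travel": [-0.9,-0.95,0],"turn": 0,"gripper": 1},{"travel": [-0.9,-0.95,0],"turn": 0,"gripper": 1},{"travel": [-0.9,-0.95,0],"turn": 0,"gripper": 1},{"travel": [-0.9,-0.95,0],"turn": 0,"gripper": 1},{"travel": [-0.8,-0.95,0],"turn": 0,"gripper": 1},{"travel": [-0.6,-0.95,0],"turn": 0,"gripper": 1},{"travel": [0,0,0],"turn": 0,"gripper": 1},{"travel": [0,0,0],"turn": 0,"gripper": 1},{"travel": [0,0,0],"turn": 0,"gripper": 1}]}}

```text
t: 42.75
ee_pos: [0.3843, -0.2853, 0.1562]
ee_rot: [0.973, 0.233, 0.0, -0.0]
force: [-0.3, -0.0, 0.5]
finger_gap: 1.001
gripper_force: 0.0
```

```bash
python3 - <<'E'
from h import *
s=snap("scene");print(manip.state()["ee_pos"])
print("jar",cap(s,(.378,-.302),.061),"flask",cap(s,(.625,.185),.101))
E
```

```text
[ 0.38460392 -0.28513106  0.15622257]
jar (array([ 0.3762, -0.3054,  0.061 ]), [11, 13, 22, 20, 335]) flask (array([0.6205, 0.189 , 0.101 ]), [18, 16, 10, 11, 89])
```

Emit:
{"fn": "apply_moves", "kwargs": {"targets": [{"travel": [-0.26,-0.72,0],"turn": 0,"gripper": 1},{"travel": [0,0,-1],"turn": 0,"gripper": 1},{"travel": [0,0,-1],"turn": 0,"gripper": 1},{"travel": [0,0,-1],"turn": 0,"gripper": 1},{"travel": [0,0,-0.9],"turn": 0,"gripper": 1},{"travel": [0,0,-0.6],"turn": 0,"gripper": 1},{"travel": [0,0,0],"turn": 0,"gripper": 1},{"travel": [0,0,0],"turn": 0,"gripper": 1},{"travel": [0,0,0],"turn": 0,"gripper": -1},{"travel": [0,0,0],"turn": 0,"gripper": -1},{"travel": [0,0,0],"turn": 0,"gripper": -1},{"travel": [0,0,0],"turn": 0,"gripper": -1},{"travel": [0,0,0],"turn": 0,"gripper": -1},{"travel": [0,0,0],"turn": 0,"gripper": -1},{"travel": [0,0,0],"turn": 0,"gripper": -1}]}}

```text
t: 44.3
ee_pos: [0.3781, -0.3043, 0.0449]
ee_rot: [0.973, 0.232, 0.001, 0.001]
force: [-0.0, 0.5, 5.1]
finger_gap: 0.621
gripper_force: 41.0
```

```bash
python3 - <<'E'
from h import *
s=snap("scene");print(manip.state()["ee_pos"])
print("flask",cap(s,(.625,.185),.101))
cv2.imwrite("pics/e1.png",cv2.resize(s["pixels"][170:430,110:410,::-1],None,fx=2,fy=2,interpolation=cv2.INTER_CUBIC))
E
```

```text
[ 0.37809665 -0.30430165  0.04493047]
flask (array([0.6204, 0.1892, 0.101 ]), [18, 16, 10, 11, 88])
```

View pics/e1.png

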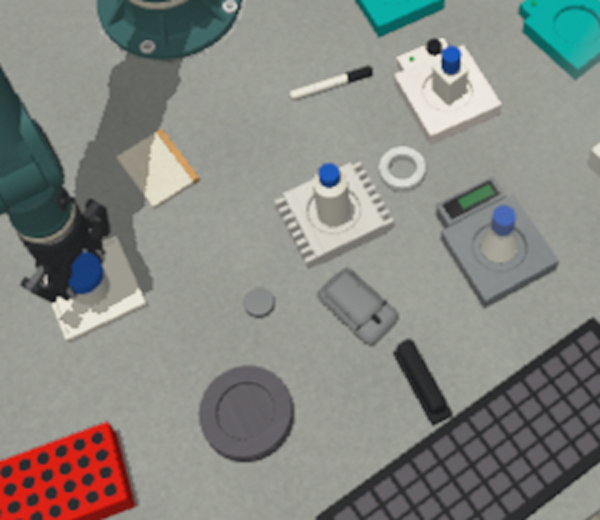

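The flask stands in the reader recess (500,245), with its cap top showing glare. The turntable recess is empty at (246,411) and the jar is gripped in the tray.

Emit:
{"fn": "apply_moves", "kwargs": {"targets": [{"travel": [0,0,0.4],"turn": 0,"gripper": -1},{"travel": [0,0,1],"turn": 0,"gripper": -1},{"travel": [0,0,1],"turn": 0,"gripper": -1},{"travel": [0,0,0.6],"turn": 0,"gripper": -1},{"travel": [0.5,0.18,0],"turn": 0,"gripper": -1},{"travel": [1,0.35,0],"turn": 0,"gripper": -1},{"travel": [1,0.35,0],"turn": 0,"gripper": -1},{"travel": [1,0.35,0],"turn": 0,"gripper": -1},{"travel": [1,0.35,0],"turn": 0,"gripper": -1},{"travel": [1,0.35,0],"turn": 0,"gripper": -1},{"travel": [1,0.35,0],"turn": 0,"gripper": -1},{"travel": [1,0.35,0],"turn": 0,"gripper": -1},{"travel": [1,0.35,0],"turn": 0,"gripper": -1},{"travel": [1,0.35,0],"turn": 0,"gripper": -1},{"travel": [0.6,0.2,0],"turn": 0,"gripper": -1},{"travel": [0.4,0.15,0],"turn": 0,"gripper": -1},{"travel": [0,0,0],"turn": 0,"gripper": -1},{"travel": [0,0,0],"turn": 0,"gripper": -1},{"travel": [0,0,0],"turn": 0,"gripper": -1}]}}

```text
t: 46.25
ee_pos: [0.6384, -0.2131, 0.1185]
ee_rot: [0.973, 0.232, -0.001, 0.0]
force: [-0.3, -0.2, -0.4]
finger_gap: 0.616
gripper_force: 42.2
```

Emit:
{"fn": "apply_moves", "kwargs": {"targets": [{"travel": [0,0,-0.7],"turn": 0,"gripper": -1},{"travel": [0,0,-0.7],"turn": 0,"gripper": -1},{"travel": [0,0,-0.6],"turn": 0,"gripper": -1},{"travel": [0,0,-0.42],"turn": 0,"gripper": -1},{"travel": [0,0,0],"turn": 0,"gripper": -1},{"travel": [0,0,0],"turn": 0,"gripper": -1},{"travel": [0,0,0],"turn": 0,"gripper": 1},{"travel": [0,0,0],"turn": 0,"gripper": 1},{"travel": [0,0,0],"turn": 0,"gripper": 1},{"travel": [0,0,0],"turn": 0,"gripper": 1},{"travel": [0,0,0],"turn": 0,"gripper": 1},{"travel": [0,0,0.5],"turn": 0,"gripper": 1},{"travel": [0,0,1],"turn": 0,"gripper": 1},{"travel": [0,0,1],"turn": 0,"gripper": 1},{"travel": [0,0,1],"turn": 0,"gripper": 1},{"travel": [0,0,1],"turn": 0,"gripper": 1},{"travel": [-0.8,-0.8,0],"turn": 0,"gripper": 1},{"travel": [-0.8,-0.8,0],"turn": 0,"gripper": 1},{"travel": [-0.8,-0.8,0],"turn": 0,"gripper": 1},{"travel": [-0.8,-0.8,0],"turn": 0,"gripper": 1}]}}

```text
t: 48.25
ee_pos: [0.5595, -0.2928, 0.172]
ee_rot: [0.973, 0.232, 0.0, 0.001]
force: [-0.6, 0.2, 0.3]
finger_gap: 1.0
gripper_force: 0.0
```

Emit:
{"fn": "apply_moves", "kwargs": {"targets": [{"travel": [-0.8,-0.8,0],"turn": 0,"gripper": 1},{"travel": [-0.8,-0.8,0],"turn": 0,"gripper": 1},{"travel": [0,0,0],"turn": 0,"gripper": 1},{"travel": [0,0,0],"turn": 0,"gripper": 1},{"travel": [0,0,0],"turn": 0,"gripper": 1}]}}

```text
t: 48.75
ee_pos: [0.5215, -0.3308, 0.1716]
ee_rot: [0.972, 0.233, 0.001, 0.0]
force: [1.3, 0.1, -0.9]
finger_gap: 1.001
gripper_force: 0.0
```

```bash
python3 - <<'E'
from h import *
for c in("scene","top"):
    s=snap(c)
    for n,p,z in[("tall",(.46,.024),.13),("sq",(.382,.264),.103),("flask",(.625,.185),.101),("jar",(.639,-.2125),.073)]: print(c,n,p,cap(s,p,z))
    if c=="scene": cv2.imwrite("pics/f1.png",cv2.resize(s["pixels"][170:430,110:410,::-1],None,fx=2,fy=2,interpolation=cv2.INTER_CUBIC))
E
```

```text
scene tall (0.46, 0.024) (array([0.4601, 0.0223, 0.13  ]), [18, 18, 10, 12, 92])
scene sq (0.382, 0.264) (array([0.3814, 0.2652, 0.103 ]), [19, 16, 9, 14, 106])
scene flask (0.625, 0.185) (array([0.6203, 0.1891, 0.101 ]), [18, 16, 10, 10, 88])
scene jar (0.639, -0.2125) (array([ 0.6375, -0.2138,  0.073 ]), [11, 11, 23, 23, 413])
top tall (0.46, 0.024) (array([0.4591, 0.0249, 0.13  ]), [18, 18, 10, 10, 87])
top sq (0.382, 0.264) (array([0.3805, 0.2687, 0.103 ]), [16, 18, 10, 11, 86])
top flask (0.625, 0.185) (array([0.6244, 0.1879, 0.101 ]), [16, 17, 11, 13, 123])
top jar (0.639, -0.2125) (array([ 0.6364, -0.2112,  0.073 ]), [12, 14, 22, 21, 346])
```

View pics/f1.png

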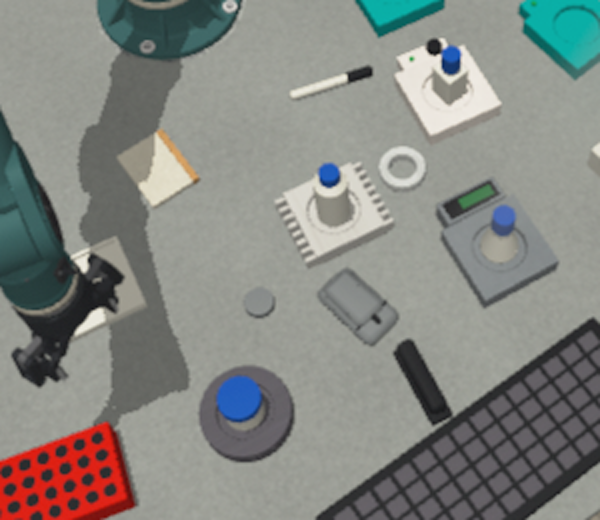

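The final picture shows all four containers upright in the right recesses: tall bottle (332,205), square bottle (449,85), flask (500,245) and jar (240,408). The gripper is clear of everything, so I'm handing in.

```bash
python3 -c "
from cell import job
print(job.close_job())"
```

```text
the job is handed in; nothing more can be done
None
```

I handed the job in at about 49 s of the 138 s allowed: all four containers stand upright in their assigned recesses by the final camera check, and the judge's verdict was not shown.

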